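# Dock the board carriage and pin it

## Robot

A 6-joint arm with a two-finger parallel gripper is mounted at the origin on the work surface. World frame = base frame: x ahead of the robot, y to its left, z up, the work surface at z = 0. Lengths are in m, angles in degrees, forces in N, time in s.
With the tool pointing down it reaches from about 0.4 to 0.825 m from the base axis. Payload 7 kg.
Tool frame: the origin (TCP) lies at the centre of the arm's flange, where the gripper is bolted on; the fingertips stand 178 mm ahead of it and the grasp point (between the pads) lies 159 mm ahead of it (r.tips_ahead is the z of the fingertips in the tool frame, in m); z points along the fingers, y is the line along which they close (so a half turn about z gives the same grasp; the last joint's range is limited). The gripper opens to 88 mm and grips with 3 to 60 N. Pads are 19 mm wide; open, the fingers measure 130 mm over their backs; the gripper's body (78 mm by 193 mm) begins 47 mm behind the grasp point.
Start: joints at [-60.499, 20.546, 0.682, 0, -70.136, -16.507], TCP at [0.152, -0.658, 0.405] pointing down, gripper open.
Joint ranges: [-176.03, 176.03], [-82.01, 121.73], [-58.28, 71.71], [-173.87, 95.51], [-174.79, -0.11], [-173.66, 173.66]. Speed limits (degrees/s): [136.94, 136.94, 172.46, 180, 180, 180].

## Interface

Orientations are given as [roll, pitch, yaw] about the fixed x, y, z axes, in that order (R = Rz(yaw) Ry(pitch) Rx(roll)).
In Python, from plant import r gives the robot as it stands. The module is installed in compiled form; this text tells all that it offers.
- The arm moves only by the shell command python3 -m pendant 'ROWS' [FORCE]. ROWS is JSON, a list that holds one entry, the list of rows, each a list of 7 numbers: the shift along the tool's x, y, z in m, then the turn, a rotation vector about the tool's x, y, z in degrees, then the gripper command: -1 is shut, 1 is fully open, values between are in proportion. A call has 1 to 5 rows; each row is the pose to reach, as a shift and turn from the pose commanded when the call began, along the tool's axes at that moment; what a row does not reach only later rows make up. A row lasts 1/10 s, in which the tool goes at most 50 mm and 8.59 degrees, less where a joint would pass 70% of its speed; a pose out of reach is approached as far as the arm can. A call with a gripper value outside its range is refused whole. The fingers move at their own pace and stop on an object; FORCE is the grip in N (left out, the last holds). Time passes only in rows, so rows that repeat a pose let the fingers close. It gives the time, the measured TCP pose, the force, the opening and the grip force at its end, in the units of the state.
- r.get_state(): the state, without advancing time (a new reading comes with each control period).
- r.capture(name): name is "side" or "top" or "wrist"; returns the picture (384x512x3 uint8, red, green, blue); there is no depth.
- r.camera_params(name): a dict with "fx", "fy", "cx", "cy" (pixels), "R" (3x3) and "t" (3): a world point X has camera coordinates R X + t. Camera axes: x right, y down, z forward; pixel columns grow to the right and rows downward; lengths in m; the calibration is good to about 2 mm. The wrist camera is an equidistant fisheye: a pixel r from the principal point sees the ray r / f radians off the axis. A picture is of the moment at which its call begins: read the wrist's pose just before it. camera_params takes no time and is no camera call; for the wrist camera it gives the pose at the moment of the call.
- r.close_job(): hands the job in; it is judged then, once.
The state is a dict: "time_s": time; "joints": joint angles; "qd": joint speeds; "joint_torque": joint torques, N m; "tcp_pos": TCP position; "eef_rot": TCP orientation; "contact_force": force on the tool from outside, world axes, zero at the start; "moment": the same for the moment, N m; "gripper_width": finger opening in m; "gripper_force": force on a finger pad.
Only numpy, scipy, OpenCV 4.12 (cv2) and the standard library are available. Lean on these libraries where they do the work, as an engineer would, in place of code of your own. Each camera call takes 0.05 s, during which the arm holds its last target. There are 200 camera calls.

## Task

On the docking fixture, pull the snug grey plug up out of the fork and stand it upright in the shallow parts tray. Then slide the board carriage fully home so that its lug sits in the fork, and push the waiting headed pin through fork and lug until its head is seated against the fork. Leave the other things on the bench where they are.

Things in the scene. Friction and masses are not known exactly. Their poses are not given: they have to be found in the camera images.
- fixture: docking fixture, fixed: dark steel base plate 330 x 110 x 10 (local x -265 to +65, y +-55) with an aluminium fork (x +-20) of two upright cheeks (tops z 75). Origin: on the bench directly below the centre of the fork's slot. Local +x: the way the carriage slides to dock; +y: the way the pin is pushed; z up.
- fork_slot (a point): centre of the fork's slot at the bore axis, fixture (0, 0, 55) mm. Slot 18 wide (y +-9), floor at z 35, open above and at both x ends. Bores along y: +y cheek y 9 to 27, 14 diameter; -y cheek y -9 to -25, 13.5 diameter, plus a square 30 x 30 boss out to y -49. Axes as the fixture's
- pin_seat (a point): point on the bore axis in the outer (-y) face of the boss, where the underside of the pin's head must come to rest; fixture local (0, -49, 55) mm; in front of it (y -49 to -117, x +-17) a ledge, top at z 41.5, on which the pin's head slides; axes as the fixture's
- carriage (a joint): board carriage on the fixture's rails: how far (m) it is still backed out (towards fixture -x). 0 = home at its hard stop, lug hole and bores in line; starts 0.045 to 0.07, limit 0.085. 1 to 3 N of friction; stays where left. Plate 135 x 84 with a small circuit board (tops z 40) and an upright end plate 15 thick, 50 wide, z 30 to 75, that carries the lug. The plug in the fork keeps the lug out.
- lug_hole (a point): centre of the 15 mm chamfered hole (axis along fixture y) in the carriage's lug, z 55; the lug is 14 thick (y +-7), z 39 to 71, and its front end is 15 ahead of this point. Moves with the carriage; meets point fork_slot when home
- push_face (a point): centre (in width) of the rear (-x) face of the carriage's end plate, 10 below its upper edge (z 65): push here towards fixture +x. Behind it 40 mm of bare carriage plate (top z 30), then the board. Moves with the carriage; axes as the fixture's
- plug: grey plastic plug, 70 tall, 50 g: block 32 (x) x 16 (y) x 42 (z) with a grip fin 30 x 14 (y) x 28 (z) on top. Origin: centre of underside, z up. Starts standing in the fork's slot, axes as the fixture's, fin at z 77 to 105, just above the cheeks. Two spring plungers in the cheeks grip it: 3 to 12 N straight up frees it, after 35 to 45 mm of travel
- pin: steel headed pin, 90 g: shank 12 diameter, 81 long with 9 mm tapered tip; head 26 diameter, 8 thick. Origin: centre of the head's underside; +y runs along the shank to the tip. Starts loosely in boss and -y cheek along fixture +y, head 43 to 48 from the boss, the head resting on a ledge. Slides with under 2 N; anything in the slot but an aligned lug hole stops it
- tray: shallow open aluminium parts tray, fixed, empty, 110 (x) x 100 (y) x 18 high, walls and floor 4 thick. Origin: centre of its underside
- spare_pin: bystander: a shorter loose headed pin standing on its head, 36 tall, head 22; origin centre of underside
- tape_roll: bystander: grey roll of tape lying flat, 84 diameter, 25 high; origin centre of underside
- flux_jar: bystander: small amber jar, 44 diameter, 50 high; origin centre of underside
- screw_dish: bystander: steel dish, 70 diameter, 30 high; origin centre of underside
- phone: bystander: black phone lying flat, 145 x 70 x 9; origin centre of underside
- screwdriver: bystander: screwdriver lying flat, 160 long
- brush: bystander: brush lying flat, 150 long

How it is judged:
By the outcome, as a careful person would: the job done as asked, in the order asked, and still so for the second after the job is handed in, with the robot touching nothing.
It also fails if it takes over 53 s, if anything falls off the work surface, if the arm or the gripper's body presses on something with over 40 N, if the wrist force passes 120 N, or if a joint passes its speed limit or range.

## Working session

There is one attempt and no reset: what is moved stays moved. The work goes in short steps, Python scripts to look and compute and a shell command to move; the robot and the scene stay as the last step left them, time stands still between calls to the robot, and variables do not carry over. Pictures are saved under pics/ and viewed, at most 10 in all, crops included, and the job is handed in when it is done.

```bash
mkdir -p pics; python3 - <<'E'
from plant import r
import cv2,numpy as np
s=r.get_state();print({k:np.round(v,3).tolist() for k,v in s.items()})
for n in("side","top","wrist"):
    p=r.camera_params(n);im=r.capture(n);cv2.imwrite(f"pics/{n}0.png",im[:,:,::-1])
    print(n,{k:np.round(v,4).tolist() for k,v in p.items()})
a=[cv2.imread(f"pics/{n}0.png") for n in("top","side")]
cv2.imwrite("pics/a.png",cv2.resize(a[0],(800,600)));cv2.imwrite("pics/b.png",cv2.resize(a[1],(800,600)))
E
```

```text
{'time_s': 0.0, 'joints': [-60.498, 20.591, 0.633, -0.021, -70.134, -16.507], 'qd': [-0.058, -0.031, -0.042, -0.046, -0.067, 0.059], 'joint_torque': [-0.0, -58.271, 29.306, 6.997, 0.007, -0.0], 'tcp_pos': [0.152, -0.658, 0.404], 'eef_rot': [179.906, -0.007, -167.012], 'contact_force': [-1.027, -0.183, -0.492], 'moment': [-0.03, 0.029, -0.043], 'gripper_force': 0.0, 'gripper_width': 0.088}
side {'fx': 381.5505, 'fy': 381.5505, 'cx': 247.5395, 'cy': 191.2406, 'R': [[-0.935, -0.3544, 0.0123], [-0.2006, 0.5, -0.8425], [0.2925, -0.7902, -0.5386]], 't': [0.4973, 0.1446, 1.0475]}
top {'fx': 364.4445, 'fy': 364.4445, 'cx': 252.4489, 'cy': 195.715, 'R': [[0.0056, -1.0, -0.0015], [-0.9942, -0.0054, -0.1078], [0.1078, 0.0021, -0.9942]], 't': [0.0116, 0.5601, 1.2505]}
wrist {'fx': 297.3186, 'fy': 297.3186, 'cx': 257.8077, 'cy': 191.4427, 'R': [[-0.2249, 0.9744, 0.0012], [0.9449, 0.2177, 0.2445], [0.2379, 0.0561, -0.9697]], 't': [0.6746, -0.0305, 0.389]}
```

View pics/a.png

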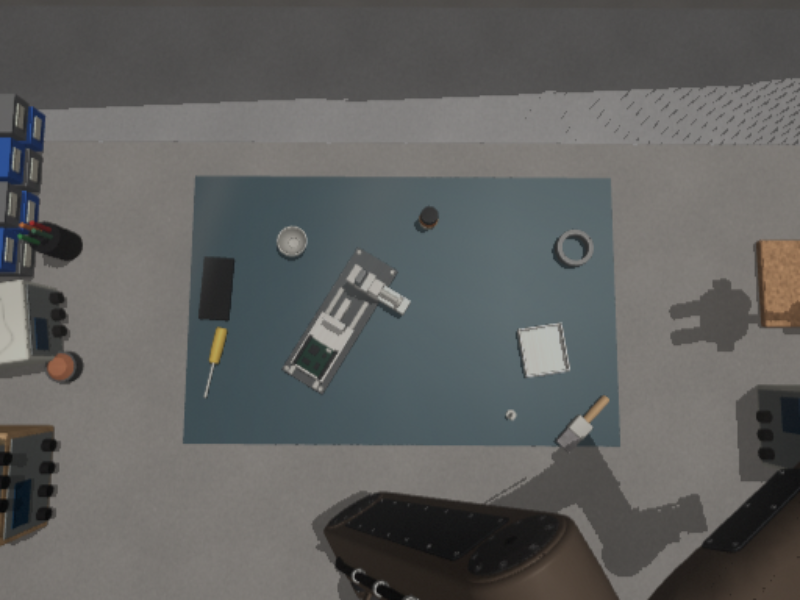

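View pics/b.png

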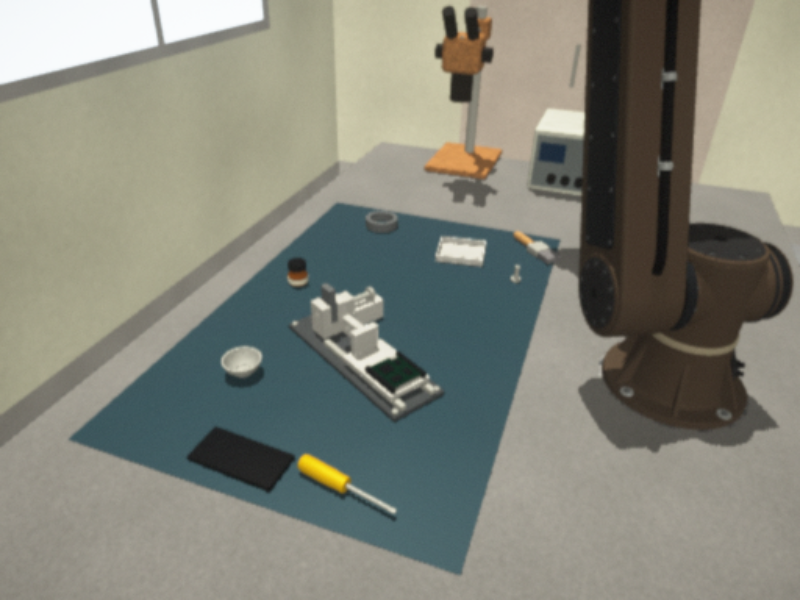

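The top view shows the fixture plate with corners near (358,249), (397,271), (322,391) and (284,372) in the 800-px image. The fork is near (370,278), with the pin to its lower right, and the tray is near (543,350). The side view shows the dark plug fin above the fork.

```bash
cat > h.py <<'E'
from plant import r
import cv2,numpy as np,json
from scipy.spatial.transform import Rotation as Ro
def ray(P,u,v,fish=False):
    R=np.array(P["R"]);t=np.array(P["t"]);x=(u-P["cx"])/P["fx"];y=(v-P["cy"])/P["fy"]
    if fish:
        th=np.hypot(x,y);d=np.array([x/th*np.sin(th),y/th*np.sin(th),np.cos(th)])
    else: d=np.array([x,y,1.])
    return -R.T@t,R.T@d
def onz(P,u,v,z,fish=False):
    c,d=ray(P,u,v,fish);return c+d*(z-c[2])/d[2]
def delta(pos,yaw):
    """tool-frame shift (m) and turn (deg) from the present pose to TCP pos, pointing down with yaw"""
    s=r.get_state();A=Ro.from_euler('xyz',s["eef_rot"],degrees=True)
    B=Ro.from_euler('xyz',[180,0,yaw],degrees=True)
    print("shift",np.round(A.inv().apply(np.array(pos)-s["tcp_pos"]),4),"turn",np.round((A.inv()*B).as_rotvec(degrees=True),2))
def st():
    s=r.get_state();print({k:np.round(s[k],3).tolist() for k in("time_s","joints","tcp_pos","eef_rot","contact_force","gripper_width","gripper_force")})
E
python3 - <<'E'
from h import *
P=r.camera_params("top");im=cv2.imread("pics/top0.png")
c=[onz(P,u*.64,v*.64,.01) for u,v in((358,249),(397,271),(322,391),(284,372))]
print(np.round(c,3))
c=np.array(c);print([np.linalg.norm(c[i]-c[(i+1)%4]).round(3) for i in range(4)])
ex=(c[0]+c[1]-c[2]-c[3])[:2];ex/=np.linalg.norm(ex);ang=np.degrees(np.arctan2(ex[1],ex[0]))
o=c.mean(0)[:2]+.1*ex;print("fix",o,ang)
m=(im.min(2)>150).astype(np.uint8);m[:,:320]=0;m[:195]=0;m[250:]=0;m[:,380:]=0
k=max(cv2.findContours(m,0,2)[0],key=cv2.contourArea);q=cv2.minAreaRect(k);print(q,[np.round(onz(P,*p,.018),3) for p in cv2.boxPoints(q)],onz(P,*q[0],.012))
w=r.camera_params("wrist");s=r.get_state()
A=Ro.from_euler('xyz',s["eef_rot"],degrees=True);cw=-np.array(w["R"]).T@w["t"]
print("cam in tool",A.inv().apply(cw-s["tcp_pos"]),"axis",A.inv().apply(np.array(w["R"])[2]))
delta([*(o-0.03*ex),.40],ang);delta([*(o-.03*ex),.40],ang+180)
E
```

```text
[[0.694 0.1   0.01 ]
 [0.643 0.009 0.01 ]
 [0.369 0.177 0.01 ]
 [0.411 0.263 0.01 ]]
[np.float64(0.104), np.float64(0.321), np.float64(0.096), np.float64(0.327)]
fix [0.61489323 0.08609477] -30.691960642044123
((346.4880065917969, 223.68399047851562), (31.0366268157959, 24.86507797241211), 79.69515228271484) [array([ 0.51 , -0.265,  0.018]), array([ 0.526, -0.351,  0.018]), array([ 0.419, -0.368,  0.018]), array([ 0.403, -0.282,  0.018])] [ 0.46434006 -0.31820799  0.012     ]
cam in tool [ 0.06553347 -0.00027364  0.02001387] axis [-2.44584098e-01 -2.11028083e-04  9.69628060e-01]
shift [-0.5967  0.6413  0.0047] turn [ 4.0000e-02  8.0000e-02 -1.3632e+02]
shift [-0.5967  0.6413  0.0047] turn [ 7.000e-02 -3.000e-02  4.368e+01]
```

```bash
python3 -m pendant '[[[-0.03,0.032,0,0,0,0,1],[-0.06,0.064,0,0,0,0,1],[-0.09,0.096,0,0,0,0,1],[-0.12,0.128,0,0,0,0,1],[-0.15,0.16,0,0,0,0,1]]]'
python3 -m pendant '[[[-0.03,0.032,0,0,0,0,1],[-0.06,0.064,0,0,0,0,1],[-0.09,0.096,0,0,0,0,1],[-0.12,0.128,0,0,0,0,1],[-0.15,0.16,0,0,0,0,1]]]'
python3 -m pendant '[[[-0.03,0.032,0,0,0,0,1],[-0.06,0.064,0,0,0,0,1],[-0.09,0.096,0,0,0,0,1],[-0.12,0.128,0,0,0,0,1],[-0.15,0.16,0,0,0,0,1]]]'
python3 - <<'E'
from h import *
o=np.array([.6149,.0861]);a=np.radians(-30.7);ex=np.array([np.cos(a),np.sin(a)])
st();delta([*(o-0.03*ex),.40],-30.7+180)
E
```

```text
time_s: 0.65
tcp_pos: [0.2624, -0.4665, 0.4044]
eef_rot: [180.0, -0.0, -167.0]
contact_force: [1.4, 0.5, -0.4]
gripper_width: 0.0876
gripper_force: 0.0
time_s: 1.15
tcp_pos: [0.3725, -0.2767, 0.4048]
eef_rot: [-180.0, 0.0, -167.0]
contact_force: [1.8, -1.1, -0.8]
gripper_width: 0.0879
gripper_force: 0.0
time_s: 1.65
tcp_pos: [0.4827, -0.087, 0.4048]
eef_rot: [180.0, 0.0, -167.0]
contact_force: [0.9, -0.5, -0.1]
gripper_width: 0.0875
gripper_force: 0.0
{'time_s': 1.65, 'joints': [12.803, 2.923, -21.932, -0.005, -65.125, -89.785], 'tcp_pos': [0.483, -0.087, 0.405], 'eef_rot': [179.996, 0.02, -166.984], 'contact_force': [0.863, -0.546, -0.054], 'gripper_width': 0.087, 'gripper_force': 0.0}
shift [-0.1461  0.1596  0.0049] turn [1.000e-02 2.000e-02 4.372e+01]
```

```bash
python3 -m pendant '[[[-0.03,0.032,0,0,0,8.5,1],[-0.06,0.064,0,0,0,17,1],[-0.09,0.096,0,0,0,25.5,1],[-0.12,0.128,0,0,0,34,1],[-0.146,0.16,0,0,0,42.3,1]]]'
python3 -m pendant '[[[0,0,0,0,0,1.4,1],[0,0,0,0,0,1.4,1]]]'
python3 - <<'E'
from h import *
st();w=r.camera_params("wrist");im=r.capture("wrist");cv2.imwrite("pics/w1.png",im[:,:,::-1]);json.dump({k:np.array(v).tolist() for k,v in w.items()},open("w1.json","w"))
cv2.imwrite("pics/w1b.png",cv2.resize(im[:,:,::-1],(800,600),interpolation=2))
E
```

```text
time_s: 2.15
tcp_pos: [0.5893, 0.1017, 0.4044]
eef_rot: [-180.0, -0.0, 150.4]
contact_force: [0.4, -0.5, 0.4]
gripper_width: 0.0877
gripper_force: 0.0
time_s: 2.35
tcp_pos: [0.5887, 0.1008, 0.4037]
eef_rot: [-179.9, -0.1, 149.4]
contact_force: [0.4, 0.7, 0.3]
gripper_width: 0.0871
gripper_force: 0.0
{'time_s': 2.35, 'joints': [28.448, 13.355, -9.55, -0.011, -67.194, -149.053], 'tcp_pos': [0.589, 0.101, 0.404], 'eef_rot': [-179.92, -0.06, 149.391], 'contact_force': [0.441, 0.743, 0.278], 'gripper_width': 0.087, 'gripper_force': 0.0}
```

View pics/w1b.png

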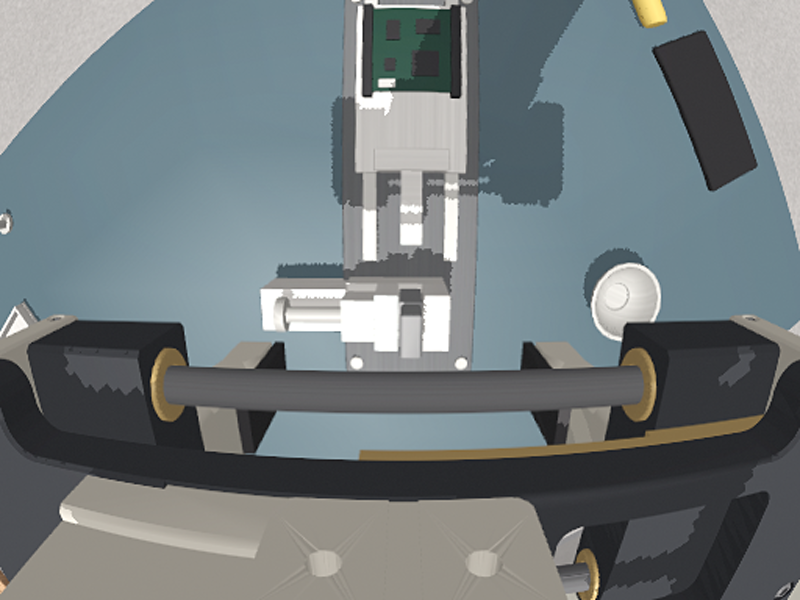

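The wrist view shows the fork with the fin's top face near (410,331). The pin head is near (281,313), the lug near (411,207), the end plate near (411,160), and the plate bolts near (357,364) and (461,364). I'll zoom in for precise edges.

```bash
python3 - <<'E'
import cv2
im=cv2.imread("pics/w1.png")[85:245,160:320]
cv2.imwrite("pics/w1c.png",cv2.convertScaleAbs(cv2.resize(im,(600,600),interpolation=cv2.INTER_NEAREST),alpha=.85))
E
```

```text
(no output)
```

View pics/w1c.png

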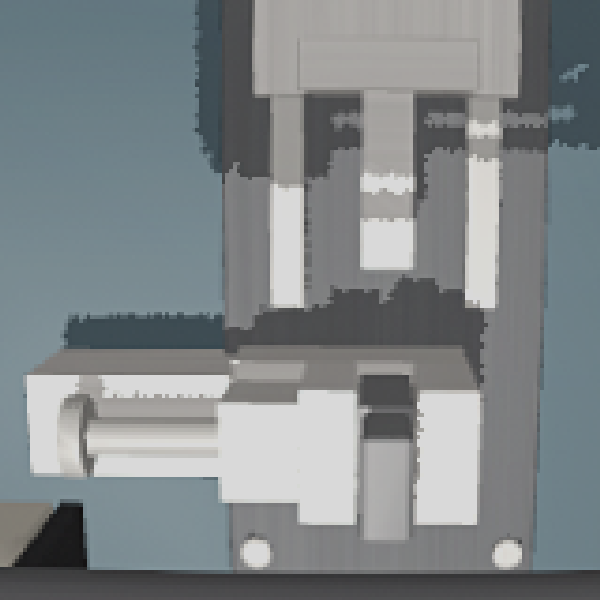

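The zoomed crop shows these edges, in crop pixels:
- Fin top: (364,440) to (410,541)
- Cheek tops: v 390 to 524
- Lug front edge: v 269
- End-plate top: u 299 to 478, v 38 to 90
- Pin head: about u 60 to 96

```bash
python3 - <<'E'
from h import *
P=json.load(open("w1.json"))
f=lambda u,v,z:onz(P,160+u/3.75-.5,85+v/3.75-.5,z,True)
fin=np.array([f(364,440,.105),f(411,440,.105),f(363,541,.105),f(409,541,.105)])
ch=np.array([f(299,390,.075),f(478,390,.075),f(299,524,.075),f(480,524,.075)])
print("fin",fin.mean(0),np.linalg.norm(fin[0]-fin[1]),np.linalg.norm(fin[0]-fin[2]))
print("cheek sizes",np.linalg.norm(ch[0]-ch[1]),np.linalg.norm(ch[0]-ch[2]))
y=(ch[1]-ch[0]+ch[3]-ch[2])[:2];print("yaw from cheeks",np.degrees(np.arctan2(y[1],y[0]))-90)
l=[f(360,94,.071),f(413,94,.071),f(361,269,.071),f(413,269,.071)];x=(l[2]+l[3]-l[0]-l[1])[:2];print("yaw lug",np.degrees(np.arctan2(x[1],x[0])))
e=[f(299,38,.075),f(478,38,.075)];y=(e[1]-e[0])[:2];print("yaw end",np.degrees(np.arctan2(y[1],y[0]))-90)
b=[f(257,553,.012),f(508,553,.012)];y=(b[1]-b[0])[:2];print("yaw bolts",np.degrees(np.arctan2(y[1],y[0]))-90)
for a in(-30,-30.5,-31):
    E=np.array([[np.cos(np.radians(a)),np.sin(np.radians(a))],[-np.sin(np.radians(a)),np.cos(np.radians(a))]])
    o=ch.mean(0)[:2]-E.T@[0,.001]
    loc=lambda p:np.round(1000*(E@(p[:2]-o)),1)
    print(a,"o",o,"fin",loc(fin.mean(0)),"lug",[loc(p) for p in l],"end",[loc(p) for p in e],"bolts",[loc(p) for p in b],"pinhead",loc(f(60,437,.055)),loc(f(96,437,.055)))
E
```

```text
fin [0.61596292 0.08943274 0.105     ] 0.012234897475130208 0.028182422408069976
cheek sizes 0.0511142171674168 0.0407088508960903
yaw from cheeks -30.602878738604986
yaw lug -30.332968410810984
yaw end -30.39026743396029
yaw bolts -30.621273714466078
-30 o [0.61612145 0.08944828] fin [-0.1 -0.1] lug [array([-103.9,   -6.3]), array([-103.8,    8.4]), array([-54.6,  -6.5]), array([-54.5,   8.1])] end [array([-119.7,  -22.7]), array([-119.3,   26.2])] bolts [array([ 54.6, -45.8]), array([55.6, 44.5])] pinhead [  -1.4 -102.2] [ -1.4 -90.4]
-30.5 o [0.61611391 0.08945268] fin [-0.1 -0.1] lug [array([-103.9,   -7.2]), array([-103.9,    7.5]), array([-54.5,  -7. ]), array([-54.5,   7.7])] end [array([-119.5,  -23.8]), array([-119.6,   25.2])] bolts [array([ 55. , -45.3]), array([55.2, 45. ])] pinhead [  -0.5 -102.2] [ -0.6 -90.4]
-31 o [0.61610641 0.08945714] fin [-0.1 -0.1] lug [array([-103.8,   -8.1]), array([-103.9,    6.6]), array([-54.5,  -7.5]), array([-54.6,   7.2])] end [array([-119.2,  -24.8]), array([-119.8,   24.2])] bolts [array([ 55.4, -44.9]), array([54.8, 45.5])] pinhead [   0.4 -102.2] [  0.2 -90.4]
```

```bash
python3 - <<'E'
from h import *
delta([.616,.0894,.258],149.5)
E
```

```text
shift [-0.0293  0.0051  0.1461] turn [-0.06 -0.05 -0.1 ]
```

```bash
python3 -m pendant '[[[-0.029,0.005,0.03,0,0,0,1],[-0.029,0.005,0.075,0,0,0,1],[-0.029,0.005,0.115,0,0,0,0.2],[-0.029,0.005,0.138,0,0,0,-0.2],[-0.029,0.005,0.146,0,0,0,-0.3]]]' 25
python3 -m pendant '[[[0,0,0,0,0,0,-0.3],[0,0,0,0,0,0,-0.3]]]'
python3 - <<'E'
from h import *
st();delta([.616,.0894,.258],149.5)
w=r.camera_params("wrist");im=r.capture("wrist");cv2.imwrite("pics/w2.png",cv2.resize(im[150:300,180:340,::-1],(640,600),interpolation=2))
E
```

```text
time_s: 2.9
tcp_pos: [0.6147, 0.0878, 0.2561]
eef_rot: [-179.8, -0.2, 149.3]
contact_force: [-0.5, -0.1, -0.3]
gripper_width: 0.0691
gripper_force: 0.0
time_s: 3.1
tcp_pos: [0.6166, 0.0892, 0.2603]
eef_rot: [179.9, 0.1, 149.3]
contact_force: [0.3, 0.0, 1.2]
gripper_width: 0.0528
gripper_force: 0.0
{'time_s': 3.1, 'joints': [26.167, 22.797, -16.434, 0.033, -50.644, -146.876], 'tcp_pos': [0.617, 0.089, 0.26], 'eef_rot': [179.909, 0.09, 149.312], 'contact_force': [0.276, 0.049, 1.237], 'gripper_width': 0.053, 'gripper_force': 0.0}
shift [ 0.0006 -0.0001  0.0023] turn [ 0.09  0.09 -0.19]
```

View pics/w2.png

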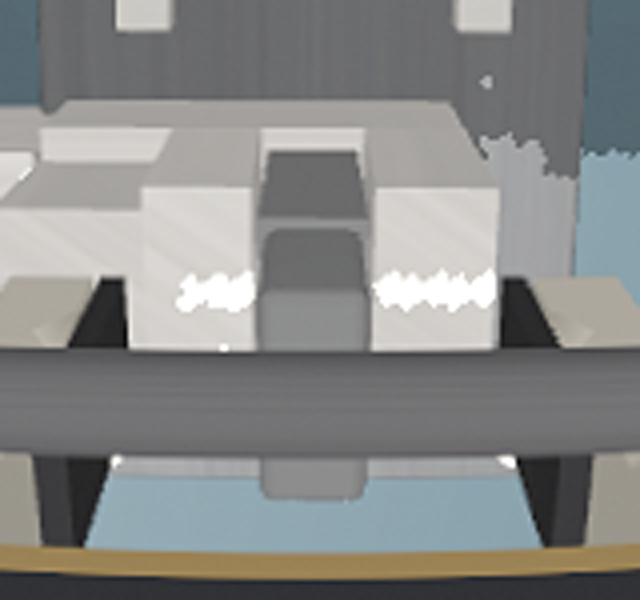

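The fin (centre near (313,260), ending near 313,480) lies centred between the fingers, which are clear of the cheeks. I'll close and pull.

```bash
python3 -m pendant '[[[0,0,0,0,0,0,-1],[0,0,0,0,0,0,-1],[0,0,0,0,0,0,-1],[0,0,0,0,0,0,-1],[0,0,0,0,0,0,-1]]]' 45
python3 -m pendant '[[[0,0,0,0,0,0,-1],[0,0,0,0,0,0,-1]]]'; python3 -c "from h import *;st()"
```

```text
time_s: 3.65
tcp_pos: [0.6161, 0.0895, 0.2589]
eef_rot: [180.0, 0.0, 149.3]
contact_force: [-0.6, -0.2, 2.0]
gripper_width: 0.0137
gripper_force: 45.0
time_s: 3.85
tcp_pos: [0.6161, 0.0895, 0.2589]
eef_rot: [180.0, 0.0, 149.3]
contact_force: [-0.8, 0.8, 4.2]
gripper_width: 0.014
gripper_force: 45.0
{'time_s': 3.85, 'joints': [26.212, 22.89, -16.505, 0.002, -50.591, -146.908], 'tcp_pos': [0.616, 0.09, 0.259], 'eef_rot': [179.989, 0.009, 149.305], 'contact_force': [-0.784, 0.771, 4.217], 'gripper_width': 0.014, 'gripper_force': 44.999}
```

```bash
python3 -m pendant '[[[0,0,-0.005,0,0,0,-1],[0,0,-0.012,0,0,0,-1],[0,0,-0.02,0,0,0,-1],[0,0,-0.028,0,0,0,-1],[0,0,-0.036,0,0,0,-1]]]'
python3 -m pendant '[[[0,0,-0.01,0,0,0,-1],[0,0,-0.02,0,0,0,-1],[0,0,-0.04,0,0,0,-1],[0,0,-0.06,0,0,0,-1],[0,0,-0.07,0,0,0,-1]]]'
python3 - <<'E'
from h import *
st();delta([.464,-.318,.365],149.3);delta([.464,-.318,.365],190)
im=r.capture("side");cv2.imwrite("pics/s3.png",cv2.resize(im[90:330,150:400,::-1],(625,600)))
E
```

```text
time_s: 4.35
tcp_pos: [0.6162, 0.0894, 0.2959]
eef_rot: [180.0, 0.0, 149.3]
contact_force: [-0.1, 0.1, -1.0]
gripper_width: 0.0136
gripper_force: 45.0
time_s: 4.85
tcp_pos: [0.6165, 0.0894, 0.3676]
eef_rot: [179.9, 0.1, 149.3]
contact_force: [0.2, 0.1, -0.6]
gripper_width: 0.0137
gripper_force: 45.0
{'time_s': 4.85, 'joints': [26.2, 17.089, -9.356, 0.041, -63.361, -146.909], 'tcp_pos': [0.616, 0.089, 0.368], 'eef_rot': [179.857, 0.137, 149.309], 'contact_force': [0.24, 0.095, -0.626], 'gripper_width': 0.014, 'gripper_force': 44.998}
shift [-0.0768 -0.4282  0.0017] turn [0.14 0.14 0.01]
shift [-0.0768 -0.4282  0.0017] turn [  0.09   0.18 -40.69]
```

View pics/s3.png

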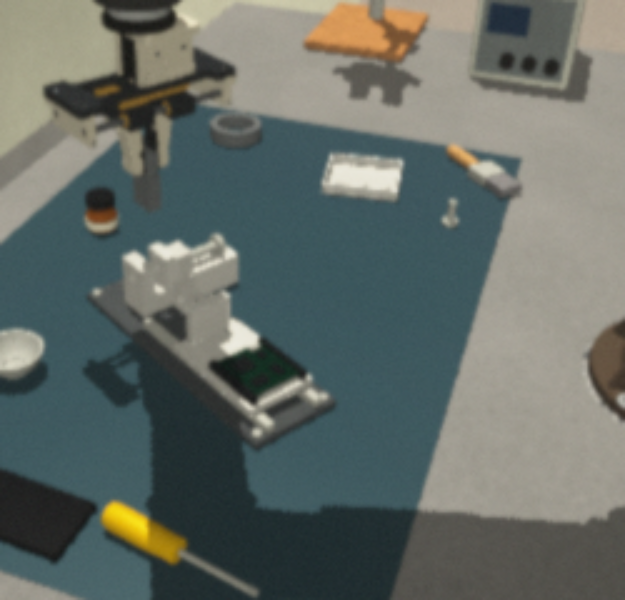

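The plug hangs upright between the fingers at about (150,180). The fork is empty, with the carriage and pin undisturbed. Carry the plug to the tray at crop (363,177).

```bash
python3 -m pendant '[[[-0.004,-0.02,0,0,0,0,-1],[-0.011,-0.06,0,0,0,0,-1],[-0.019,-0.105,0,0,0,0,-1],[-0.027,-0.15,0,0,0,0,-1],[-0.035,-0.195,0,0,0,0,-1]]]'
python3 -m pendant '[[[-0.008,-0.045,0,0,0,0,-1],[-0.016,-0.09,0,0,0,0,-1],[-0.025,-0.138,0.01,0,0,0,-1],[-0.033,-0.185,0.02,0,0,0,-1],[-0.038,-0.215,0.03,0,0,0,-1]]]'
python3 -m pendant '[[[-0.003,-0.015,0.03,0,0,0,-1],[-0.004,-0.018,0.06,0,0,0,-1],[-0.004,-0.018,0.07,0,0,0,-1],[-0.004,-0.018,0.07,0,0,0,-1]]]'
python3 - <<'E'
from h import *
st();delta([.464,-.318,.229],149.3)
p=r.camera_params("wrist");im=r.capture("wrist");cv2.imwrite("pics/w4.png",cv2.resize(im[...,::-1],(640,480)))
E
```

```text
time_s: 5.4
tcp_pos: [0.545, -0.098, 0.3639]
eef_rot: [-180.0, -0.1, 149.3]
contact_force: [1.2, -0.3, 0.1]
gripper_width: 0.0135
gripper_force: 45.0
time_s: 5.9
tcp_pos: [0.4671, -0.3029, 0.3336]
eef_rot: [-180.0, -0.1, 149.2]
contact_force: [1.4, 0.4, -0.5]
gripper_width: 0.0136
gripper_force: 45.0
time_s: 6.3
tcp_pos: [0.4627, -0.3179, 0.2629]
eef_rot: [-179.9, -0.2, 149.3]
contact_force: [1.1, -0.1, -1.1]
gripper_width: 0.0137
gripper_force: 45.0
{'time_s': 6.3, 'joints': [-14.515, 17.698, -24.109, -0.012, -48.434, -106.215], 'tcp_pos': [0.463, -0.318, 0.263], 'eef_rot': [-179.941, -0.234, 149.262], 'contact_force': [1.054, -0.084, -1.095], 'gripper_width': 0.014, 'gripper_force': 44.998}
shift [-0.0013  0.0006  0.0339] turn [-0.06 -0.23 -0.04]
```

View pics/w4.png

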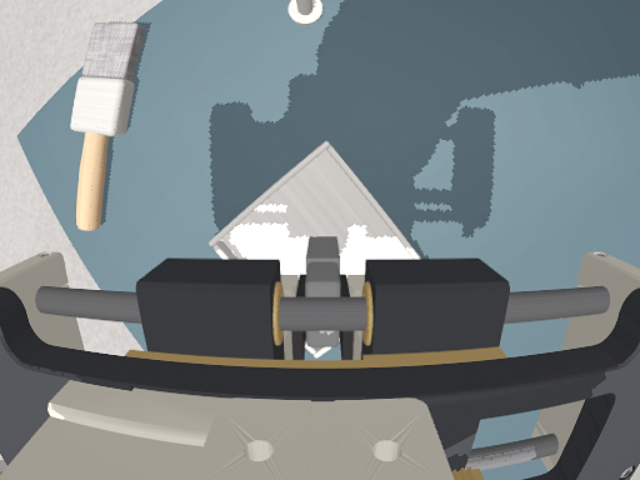

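The plug is above the middle of the tray, whose corner is at (326,145) and sides at (212,243) and (420,255). Lower gently.

```bash
python3 -m pendant '[[[0,0,0.015,0,0,0,-1],[0,0,0.025,0,0,0,-1],[0,0,0.031,0,0,0,-1],[0,0,0.033,0,0,0,-1],[0,0,0.033,0,0,0,-1]]]'; python3 -m pendant '[[[0,0,0.001,0,0,0,-1],[0,0,0.001,0,0,0,-1]]]'
```

```text
time_s: 6.85
tcp_pos: [0.4639, -0.3178, 0.2319]
eef_rot: [-180.0, 0.0, 149.3]
contact_force: [0.3, -0.1, -0.2]
gripper_width: 0.0138
gripper_force: 45.0
time_s: 7.05
tcp_pos: [0.4639, -0.3179, 0.231]
eef_rot: [180.0, 0.0, 149.3]
contact_force: [0.5, 0.4, -0.8]
gripper_width: 0.0136
gripper_force: 45.0
```

```bash
python3 -m pendant '[[[0,0,0.001,0,0,0,-1],[0,0,0.001,0,0,0,-1]]]'; python3 -m pendant '[[[0,0,0.001,0,0,0,-1],[0,0,0.001,0,0,0,-1]]]';python3 -m pendant '[[[0,0,0.0007,0,0,0,-1],[0,0,0.0007,0,0,0,-1]]]'
```

```text
time_s: 7.25
tcp_pos: [0.4637, -0.3179, 0.2297]
eef_rot: [180.0, 0.0, 149.3]
contact_force: [-0.3, 0.1, -0.9]
gripper_width: 0.0136
gripper_force: 45.0
time_s: 7.45
tcp_pos: [0.4636, -0.3179, 0.2285]
eef_rot: [-180.0, -0.0, 149.3]
contact_force: [-0.4, -0.9, -1.0]
gripper_width: 0.0139
gripper_force: 45.0
time_s: 7.65
tcp_pos: [0.4638, -0.3179, 0.2279]
eef_rot: [-180.0, -0.0, 149.3]
contact_force: [0.1, -0.9, -0.2]
gripper_width: 0.0138
gripper_force: 45.0
```

```bash
python3 -m pendant '[[[0,0,0.0007,0,0,0,-1],[0,0,0.0007,0,0,0,-1]]]';python3 -m pendant '[[[0,0,0.0007,0,0,0,-1],[0,0,0.0007,0,0,0,-1]]]'
```

```text
time_s: 7.85
tcp_pos: [0.4638, -0.3179, 0.2278]
eef_rot: [-180.0, 0.0, 149.3]
contact_force: [-1.7, 2.2, 5.2]
gripper_width: 0.0139
gripper_force: 45.0
time_s: 8.05
tcp_pos: [0.4638, -0.3179, 0.2278]
eef_rot: [-180.0, 0.0, 149.3]
contact_force: [-3.5, 2.8, 12.2]
gripper_width: 0.0137
gripper_force: 45.0
```

On the floor. Ease off, then open and retreat.

```bash
python3 -m pendant '[[[0,0,-0.001,0,0,0,-1],[0,0,-0.001,0,0,0,-0.6],[0,0,-0.001,0,0,0,-0.4],[0,0,-0.001,0,0,0,-0.2],[0,0,-0.001,0,0,0,0]]]' 10; python3 -m pendant '[[[0,0,0,0,0,0,0],[0,0,-0.01,0,0,0,0],[0,0,-0.04,0,0,0,0],[0,0,-0.085,0,0,0,0],[0,0,-0.125,0,0,0,0]]]'
python3 - <<'E'
from h import *
st()
p=r.camera_params("wrist");im=r.capture("wrist");cv2.imwrite("pics/w5.png",cv2.resize(im[...,::-1],(640,480)))
# push target: 25 mm behind the rear face (local -119.5), closed-finger half width 9.5
a=np.radians(-30.5);o=np.array([.616,.0894]);ex=np.array([np.cos(a),np.sin(a)])
print(o+ex*(-.1405));delta([*(o-.1405*ex),.35],149.5)
E
```

```text
time_s: 8.55
tcp_pos: [0.4637, -0.3179, 0.2274]
eef_rot: [-180.0, -0.0, 149.3]
contact_force: [0.6, 0.4, 0.7]
gripper_width: 0.0359
gripper_force: 0.0
time_s: 9.05
tcp_pos: [0.4636, -0.3179, 0.355]
eef_rot: [-180.0, 0.0, 149.3]
contact_force: [1.8, -1.1, -0.1]
gripper_width: 0.0435
gripper_force: 0.0
{'time_s': 9.05, 'joints': [-14.482, 12.177, -17.85, 0.025, -59.963, -106.222], 'tcp_pos': [0.464, -0.318, 0.355], 'eef_rot': [-179.982, 0.016, 149.309], 'contact_force': [1.831, -1.132, -0.124], 'gripper_width': 0.044, 'gripper_force': 0.0}
[0.4949411  0.16070914]
shift [0.2187 0.4279 0.0102] turn [ 0.    0.59 -0.12]
```

View pics/w5.png

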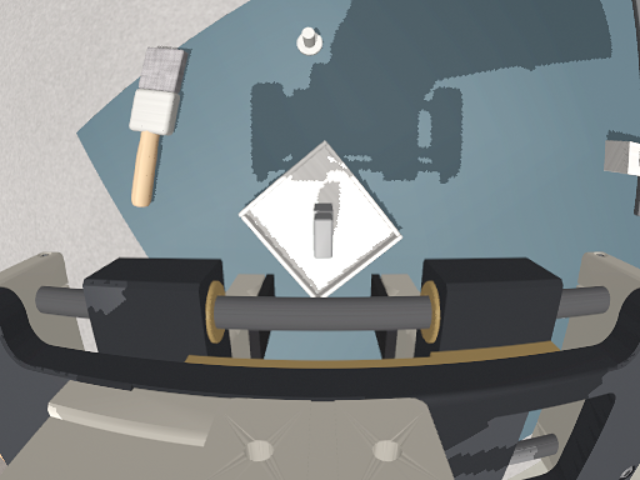

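The plug stands upright near the middle of the tray at (323,230), and the bystanders are untouched. Next is the carriage, with the gripper shut.

```bash
python3 -m pendant '[[[0.01,0.02,0,0,0,0,-1],[0.028,0.055,0,0,0,0,-1],[0.048,0.095,0,0,0,0,-1],[0.068,0.135,0,0,0,0,-1],[0.089,0.175,0,0,0,0,-1]]]' 20
python3 -m pendant '[[[0.02,0.04,0,0,0,0,-1],[0.04,0.08,0,0,0,0,-1],[0.061,0.12,0,0,0,0,-1],[0.082,0.16,0,0,0,0,-1],[0.102,0.2,0,0,0,0,-1]]]'
python3 -m pendant '[[[0.015,0.03,0.01,0,0,0,-1],[0.027,0.053,0.03,0,0,0,-1],[0.027,0.053,0.06,0,0,0,-1],[0.027,0.053,0.08,0,0,-0.1,-1],[0.027,0.053,0.08,0,0,-0.1,-1]]]'
python3 - <<'E'
from h import *
st()
a=np.radians(-30.5);o=np.array([.616,.0894]);ex=np.array([np.cos(a),np.sin(a)])
delta([*(o-.1405*ex),.230],149.5)
p=r.camera_params("wrist");im=r.capture("wrist");cv2.imwrite("pics/w6.png",cv2.resize(im[...,::-1],(640,480)))
E
```

```text
time_s: 9.6
tcp_pos: [0.4763, -0.1205, 0.3534]
eef_rot: [180.0, 0.1, 149.3]
contact_force: [1.3, 0.4, -0.4]
gripper_width: 0.0094
gripper_force: 0.0
time_s: 10.1
tcp_pos: [0.4906, 0.1039, 0.3536]
eef_rot: [179.9, 0.0, 149.3]
contact_force: [1.3, -0.0, -1.0]
gripper_width: 0.0002
gripper_force: 0.0
time_s: 10.6
tcp_pos: [0.4939, 0.1611, 0.2706]
eef_rot: [-179.8, -0.1, 149.4]
contact_force: [-0.7, -0.4, -0.1]
gripper_width: 0.0003
gripper_force: 0.0
{'time_s': 10.6, 'joints': [39.725, 13.627, -28.813, -0.037, -47.825, -160.293], 'tcp_pos': [0.494, 0.161, 0.271], 'eef_rot': [-179.76, -0.115, 149.407], 'contact_force': [-0.688, -0.35, -0.097], 'gripper_width': 0.0, 'gripper_force': 0.0}
shift [-0.0012  0.0003  0.0406] turn [-0.24 -0.12 -0.09]
```

View pics/w6.png

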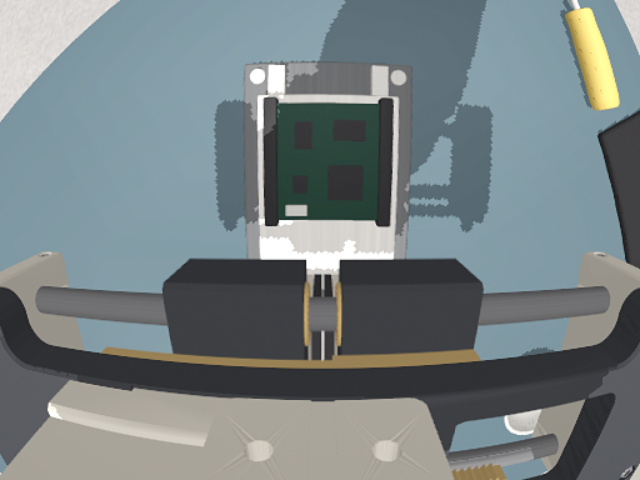

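The closed fingers are over the bare plate behind the end plate (fingers at about (322,290), board ending at v≈222). Descend and push in stages.

```bash
python3 -m pendant '[[[-0.001,0,0.02,0,0,0,-1],[-0.001,0,0.036,0,0,0,-1],[-0.001,0,0.041,0,0,0,-1],[-0.001,0,0.041,0,0,0,-1]]]'
python3 -m pendant '[[[-0.006,0,0,0,0,0,-1],[-0.012,0,0,0,0,0,-1],[-0.018,0,0,0,0,0,-1],[-0.024,0,0,0,0,0,-1],[-0.03,0,0,0,0,0,-1]]]'
python3 -m pendant '[[[-0.006,0,0,0,0,0,-1],[-0.012,0,0,0,0,0,-1],[-0.018,0,0,0,0,0,-1],[-0.024,0,0,0,0,0,-1],[-0.03,0,0,0,0,0,-1]]]'
python3 - <<'E'
from h import *
s=r.get_state();a=np.radians(-30.5);ex=np.array([np.cos(a),np.sin(a)]);ey=np.array([-ex[1],ex[0]]);d=s["tcp_pos"][:2]-np.array([.616,.0894]);print(d@ex,d@ey)
E
```

```text
time_s: 11.05
tcp_pos: [0.496, 0.1609, 0.2323]
eef_rot: [180.0, 0.0, 149.4]
contact_force: [-0.5, 0.7, -0.0]
gripper_width: 0.0005
gripper_force: 0.0
time_s: 11.55
tcp_pos: [0.5221, 0.1454, 0.2318]
eef_rot: [180.0, 0.0, 149.4]
contact_force: [-0.9, 1.5, 0.7]
gripper_width: 0.0005
gripper_force: 0.9
time_s: 12.05
tcp_pos: [0.5477, 0.13, 0.2315]
eef_rot: [-180.0, -0.0, 149.4]
contact_force: [-2.1, 0.9, 1.1]
gripper_width: 0.0008
gripper_force: 0.9
-0.07947083971049337 0.00033655657513870983
```

```bash
python3 -m pendant '[[[-0.005,0,0,0,0,0,-1],[-0.009,0,0,0,0,0,-1],[-0.012,0,0,0,0,0,-1],[-0.014,0,0,0,0,0,-1],[-0.015,0,0,0,0,0,-1]]]'
python3 -m pendant '[[[-0.001,0,0,0,0,0,-1],[-0.002,0,0,0,0,0,-1],[-0.003,0,0,0,0,0,-1]]]'
python3 -m pendant '[[[-0.001,0,0,0,0,0,-1],[-0.002,0,0,0,0,0,-1]]]'
python3 - <<'E'
from h import *
s=r.get_state();a=np.radians(-30.5);ex=np.array([np.cos(a),np.sin(a)]);ey=np.array([-ex[1],ex[0]]);d=s["tcp_pos"][:2]-np.array([.616,.0894]);print(d@ex,d@ey)
E
```

```text
time_s: 12.55
tcp_pos: [0.5603, 0.1225, 0.2314]
eef_rot: [-180.0, -0.0, 149.4]
contact_force: [-1.9, -0.3, 1.7]
gripper_width: 0.0006
gripper_force: 0.8
time_s: 12.85
tcp_pos: [0.5627, 0.1211, 0.2314]
eef_rot: [-180.0, -0.0, 149.4]
contact_force: [-1.9, -0.4, -0.1]
gripper_width: 0.0002
gripper_force: 0.8
time_s: 13.05
tcp_pos: [0.5639, 0.1204, 0.2314]
eef_rot: [-180.0, -0.1, 149.4]
contact_force: [-11.1, 7.6, 6.2]
gripper_width: 0.0006
gripper_force: 6.3
-0.060633317145222965 0.0002643655060801965
```

```bash
python3 -m pendant '[[[-0.001,0,0,0,0,0,-1],[-0.001,0,0,0,0,0,-1]]]'; python3 -m pendant '[[[-0.001,0,0,0,0,0,-1],[-0.001,0,0,0,0,0,-1]]]'
```

```text
time_s: 13.25
tcp_pos: [0.5641, 0.1203, 0.2315]
eef_rot: [-180.0, -0.2, 149.4]
contact_force: [-11.3, 7.4, 5.7]
gripper_width: 0.0004
gripper_force: 6.8
time_s: 13.45
tcp_pos: [0.5643, 0.1202, 0.2315]
eef_rot: [-180.0, -0.2, 149.4]
contact_force: [-16.1, 11.1, 10.3]
gripper_width: 0.0005
gripper_force: 9.7
```

Hard stop reached. Back off, rise, and move to behind the pin head.

```bash
python3 -m pendant '[[[0.006,0,0,0,0,0,-1],[0.012,0,0,0,0,0,-1],[0.012,0,-0.04,0,0,0,-1],[0.012,0,-0.085,0,0,0,-1],[0.012,0,-0.11,0,0,0,-1]]]'
python3 - <<'E'
from h import *
st();a=np.radians(-30.5);o=np.array([.616,.0894]);ex=np.array([np.cos(a),np.sin(a)]);ey=np.array([-ex[1],ex[0]])
delta([*(o-.140*ey),.34],149.5)
p=r.camera_params("wrist");im=r.capture("wrist");cv2.imwrite("pics/w7.png",im[...,::-1])
E
```

```text
time_s: 13.95
tcp_pos: [0.5567, 0.1255, 0.3453]
eef_rot: [179.8, 0.2, 149.4]
contact_force: [0.9, -0.0, 0.4]
gripper_width: 0.0005
gripper_force: 0.0
{'time_s': 13.95, 'joints': [32.374, 13.375, -17.673, 0.092, -58.688, -152.986], 'tcp_pos': [0.557, 0.126, 0.345], 'eef_rot': [179.8, 0.19, 149.436], 'contact_force': [0.942, -0.02, 0.427], 'gripper_width': 0.0, 'gripper_force': 0.0}
shift [-0.0695 -0.141   0.005 ] turn [ 0.2   0.19 -0.06]
```

```bash
python3 -m pendant '[[[-0.017,-0.035,0,0,0,0,-1],[-0.034,-0.07,0,0,0,0,-1],[-0.051,-0.105,0,0,0,0,-1],[-0.07,-0.141,0,0,0,0,-1],[-0.07,-0.141,0,0,0,0,-1]]]'
python3 - <<'E'
from h import *
st();a=np.radians(-30.5);o=np.array([.616,.0894]);ex=np.array([np.cos(a),np.sin(a)]);ey=np.array([-ex[1],ex[0]])
delta([*(o-.140*ey),.224],149.5)
p=r.camera_params("wrist");im=r.capture("wrist")
cv2.imwrite("pics/w8.png",cv2.resize(im[...,::-1],(640,480)))
E
```

```text
time_s: 14.5
tcp_pos: [0.5438, -0.0352, 0.3415]
eef_rot: [-180.0, 0.0, 149.2]
contact_force: [1.4, 0.5, -0.3]
gripper_width: 0.0004
gripper_force: 0.0
{'time_s': 14.5, 'joints': [16.915, 11.301, -20.955, 0.035, -57.743, -137.736], 'tcp_pos': [0.544, -0.035, 0.341], 'eef_rot': [-179.981, 0.023, 149.198], 'contact_force': [1.357, 0.479, -0.262], 'gripper_width': 0.0, 'gripper_force': 0.0}
shift [0.0011 0.0041 0.1175] turn [-0.02  0.02 -0.3 ]
```

View pics/w8.png

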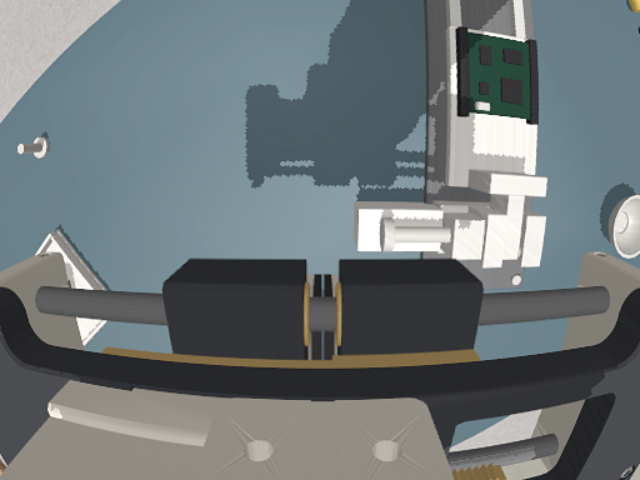

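The lug now sits in the fork (about (505,230)). The pin head is at (390,235) with nothing between it and the fingers. Descend and push +y.

```bash
python3 -m pendant '[[[0.001,0.004,0.04,0,0,-0.2,-1],[0.001,0.004,0.08,0,0,-0.2,-1],[0.001,0.004,0.108,0,0,-0.2,-1],[0.001,0.004,0.117,0,0,-0.2,-1],[0.001,0.004,0.117,0,0,-0.2,-1]]]'
python3 - <<'E'
from h import *
st();a=np.radians(-30.5);o=np.array([.616,.0894]);ex=np.array([np.cos(a),np.sin(a)]);ey=np.array([-ex[1],ex[0]])
delta([*(o-.130*ey),.224],149.5)
E
```

```text
time_s: 15.05
tcp_pos: [0.5456, -0.0272, 0.2236]
eef_rot: [-179.9, -0.1, 149.6]
contact_force: [-0.3, 0.6, 1.4]
gripper_width: 0.0004
gripper_force: 0.0
{'time_s': 15.05, 'joints': [17.703, 19.395, -28.287, 0.015, -42.456, -138.069], 'tcp_pos': [0.546, -0.027, 0.224], 'eef_rot': [-179.89, -0.085, 149.645], 'contact_force': [-0.319, 0.629, 1.419], 'gripper_width': 0.0, 'gripper_force': 0.0}
shift [-0.0015  0.0062 -0.0005] turn [-0.11 -0.09  0.15]
```

```bash
python3 -m pendant '[[[-0.001,0.005,0,0,0,0,-1],[-0.001,0.01,0,0,0,0,-1],[-0.001,0.015,0,0,0,0,-1],[-0.001,0.02,0,0,0,0,-1],[-0.001,0.024,0,0,0,0,-1]]]'
python3 -m pendant '[[[0,0.003,0,0,0,0,-1],[0,0.006,0,0,0,0,-1],[0,0.009,0,0,0,0,-1],[0,0.011,0,0,0,0,-1]]]'
python3 - <<'E'
from h import *
st();s=r.get_state();a=np.radians(-30.5);ex=np.array([np.cos(a),np.sin(a)]);ey=np.array([-ex[1],ex[0]]);d=s["tcp_pos"][:2]-np.array([.616,.0894]);print(d@ex,d@ey)
r.capture("wrist")
p=r.camera_params("wrist");im=r.capture("wrist");cv2.imwrite("pics/w9.png",im[...,::-1])
E
```

```text
time_s: 15.55
tcp_pos: [0.5589, -0.0072, 0.2252]
eef_rot: [180.0, 0.0, 149.6]
contact_force: [-0.6, -0.8, 1.8]
gripper_width: 0.0004
gripper_force: 1.2
time_s: 15.95
tcp_pos: [0.5643, 0.002, 0.2246]
eef_rot: [-180.0, 0.0, 149.6]
contact_force: [-2.3, -2.3, 2.6]
gripper_width: 0.0002
gripper_force: 1.4
{'time_s': 15.95, 'joints': [20.078, 20.679, -25.972, 0.005, -43.352, -140.488], 'tcp_pos': [0.564, 0.002, 0.225], 'eef_rot': [-179.995, 0.0, 149.593], 'contact_force': [-2.259, -2.308, 2.566], 'gripper_width': 0.0, 'gripper_force': 1.415}
-0.00022388082545240365 -0.10153807061505112
```

```bash
python3 -m pendant '[[[0,0.002,0,0,0,0,-1],[0,0.004,0,0,0,0,-1],[0,0.006,0,0,0,0,-1],[0,0.008,0,0,0,0,-1]]]'
python3 -m pendant '[[[0,0.002,0,0,0,0,-1],[0,0.004,0,0,0,0,-1],[0,0.006,0,0,0,0,-1],[0,0.008,0,0,0,0,-1]]]'
```

```text
time_s: 16.45
tcp_pos: [0.5683, 0.009, 0.2245]
eef_rot: [-180.0, -0.0, 149.6]
contact_force: [-1.2, -0.1, -0.1]
gripper_width: 0.0006
gripper_force: 0.6
time_s: 16.85
tcp_pos: [0.5724, 0.0159, 0.2246]
eef_rot: [180.0, 0.0, 149.6]
contact_force: [-0.6, -1.0, 0.1]
gripper_width: 0.0003
gripper_force: 0.5
```

Around y ≈ −85.5 mm now; continue in small steps to seating.

```bash
python3 -m pendant '[[[0,0.0015,0,0,0,0,-1],[0,0.003,0,0,0,0,-1],[0,0.004,0,0,0,0,-1]]]'
python3 -m pendant '[[[0,0.001,0,0,0,0,-1],[0,0.002,0,0,0,0,-1]]]'
python3 -m pendant '[[[0,0.001,0,0,0,0,-1],[0,0.0015,0,0,0,0,-1]]]'
```

```text
time_s: 17.15
tcp_pos: [0.5744, 0.0193, 0.2246]
eef_rot: [180.0, 0.0, 149.6]
contact_force: [-0.7, -1.2, 0.7]
gripper_width: 0.0006
gripper_force: 0.5
time_s: 17.35
tcp_pos: [0.5753, 0.0209, 0.2246]
eef_rot: [180.0, 0.0, 149.6]
contact_force: [0.2, -0.7, 0.8]
gripper_width: 0.0004
gripper_force: 0.5
time_s: 17.55
tcp_pos: [0.5761, 0.0222, 0.2246]
eef_rot: [180.0, 0.0, 149.6]
contact_force: [-0.4, -0.6, 0.7]
gripper_width: 0.0005
gripper_force: 0.5
```

```bash
python3 -m pendant '[[[0,0.001,0,0,0,0,-1],[0,0.002,0,0,0,0,-1]]]'
python3 -m pendant '[[[0,0.001,0,0,0,0,-1],[0,0.0015,0,0,0,0,-1]]]'
python3 -m pendant '[[[0,0.001,0,0,0,0,-1],[0,0.0015,0,0,0,0,-1]]]'
python3 - <<'E'
from h import *
s=r.get_state();a=np.radians(-30.5);ex=np.array([np.cos(a),np.sin(a)]);ey=np.array([-ex[1],ex[0]]);d=s["tcp_pos"][:2]-np.array([.616,.0894]);print(d@ex,d@ey)
E
```

```text
time_s: 17.75
tcp_pos: [0.5771, 0.0239, 0.2246]
eef_rot: [-180.0, -0.0, 149.6]
contact_force: [-0.6, -1.6, 0.7]
gripper_width: 0.0006
gripper_force: 0.5
time_s: 17.95
tcp_pos: [0.5779, 0.0253, 0.2246]
eef_rot: [180.0, 0.0, 149.6]
contact_force: [-1.1, -1.0, -0.5]
gripper_width: 0.0009
gripper_force: 0.6
time_s: 18.15
tcp_pos: [0.5786, 0.0266, 0.2246]
eef_rot: [-180.0, 0.0, 149.6]
contact_force: [-1.4, -1.6, -0.2]
gripper_width: 0.0009
gripper_force: 0.6
-0.00030374080581316483 -0.07311902897416378
```

```bash
python3 -m pendant '[[[0,0.001,0,0,0,0,-1],[0,0.002,0,0,0,0,-1]]]'
python3 -m pendant '[[[0,0.001,0,0,0,0,-1],[0,0.0015,0,0,0,0,-1]]]'
python3 -m pendant '[[[0,0.001,0,0,0,0,-1],[0,0.0015,0,0,0,0,-1]]]'
python3 - <<'E'
from h import *
im=r.capture("wrist");cv2.imwrite("pics/w10.png",cv2.resize(im[100:290,200:400,::-1],(630,600)))
E
```

```text
time_s: 18.35
tcp_pos: [0.5791, 0.0273, 0.2245]
eef_rot: [-179.9, -0.0, 149.6]
contact_force: [-1.9, -10.2, 4.2]
gripper_width: 0.0001
gripper_force: 5.2
time_s: 18.55
tcp_pos: [0.5794, 0.0276, 0.2245]
eef_rot: [-179.7, -0.1, 149.6]
contact_force: [-2.6, -13.9, 5.6]
gripper_width: 0.0006
gripper_force: 7.1
time_s: 18.75
tcp_pos: [0.5797, 0.0279, 0.2246]
eef_rot: [-179.6, -0.1, 149.5]
contact_force: [-4.6, -20.5, 7.0]
gripper_width: 0.0006
gripper_force: 9.6
```

View pics/w10.png

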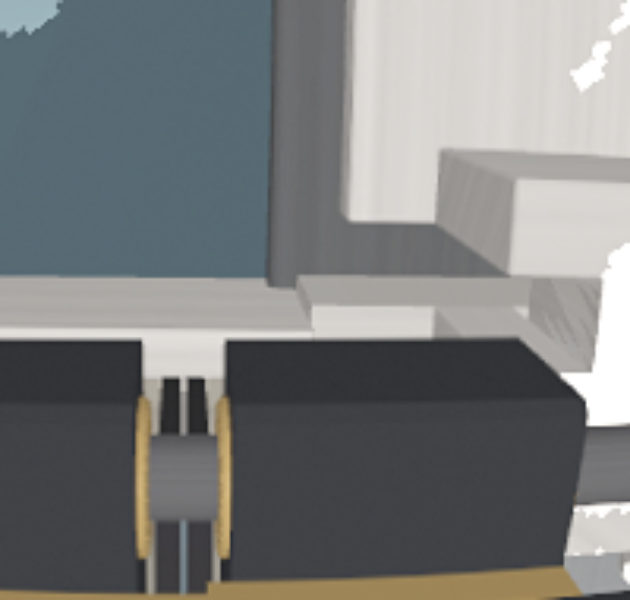

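The force rose sharply with about 45 mm of pin travel, consistent with seating. Retreat and check.

```bash
python3 -m pendant '[[[0,-0.008,0,0,0,0,-1],[0,-0.02,0,0,0,0,-1],[0,-0.03,-0.03,0,0,0,-1],[0.01,-0.04,-0.075,0,0,0,-1],[0.02,-0.04,-0.12,0,0,0,-1]]]'
python3 -m pendant '[[[0.02,0.03,-0.01,0,0,0,-1],[0.04,0.06,-0.02,0,0,0,-1],[0.05,0.09,-0.03,0,0,0,-1],[0.05,0.09,-0.03,0,0,0,-1]]]'
python3 - <<'E'
from h import *
st();w=r.camera_params("wrist");im=r.capture("wrist");json.dump({k:np.array(v).tolist() for k,v in w.items()},open("w11.json","w"))
cv2.imwrite("pics/w11.png",cv2.resize(im[100:260,180:340,::-1],(600,600),interpolation=0))
E
```

```text
time_s: 19.3
tcp_pos: [0.5425, 0.0055, 0.3452]
eef_rot: [-179.9, -0.1, 149.5]
contact_force: [1.6, 1.9, -0.0]
gripper_width: 0.0005
gripper_force: 0.0
time_s: 19.7
tcp_pos: [0.5467, 0.1123, 0.3763]
eef_rot: [179.8, 0.1, 149.8]
contact_force: [0.8, -0.2, -0.6]
gripper_width: 0.0004
gripper_force: 0.0
{'time_s': 19.7, 'joints': [31.71, 10.718, -16.731, 0.001, -62.304, -151.931], 'tcp_pos': [0.547, 0.112, 0.376], 'eef_rot': [179.782, 0.117, 149.78], 'contact_force': [0.841, -0.235, -0.606], 'gripper_width': 0.0, 'gripper_force': 0.0}
```

View pics/w11.png

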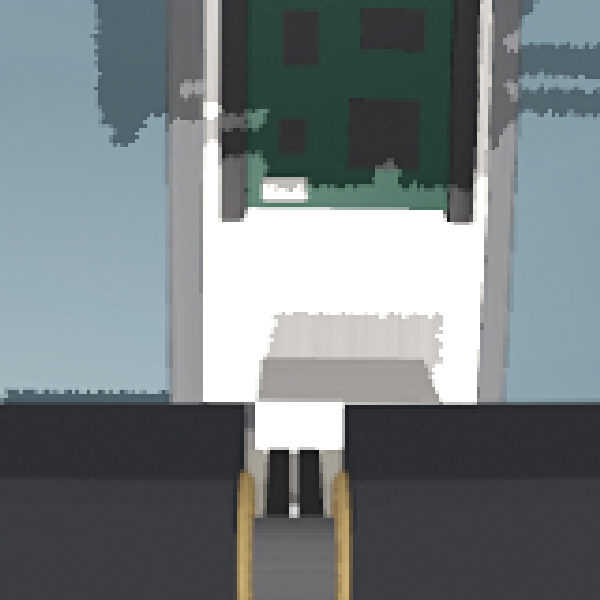

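This view shows the carriage end plate home at about (345,380), but the gripper hides the pin. I have already viewed 12 pictures against the limit of 10, so I'll view no more and make the last check numerically from a pose like the first close look.

```bash
python3 -m pendant '[[[-0.02,0.005,-0.01,0,0,0,-1],[-0.04,0.01,-0.02,0,0,0,-1],[-0.06,0.015,-0.03,0,0,0,-1],[-0.06,0.015,-0.03,0,0,0,-1],[-0.06,0.015,-0.03,0,0,0,-1]]]'
python3 - <<'E'
from h import *
a=np.radians(-30.5);o=np.array([.616,.0894]);E=np.array([[np.cos(a),np.sin(a)],[-np.sin(a),np.cos(a)]])
def pix(P,l):
    X=np.r_[o+E.T@np.array(l[:2]),l[2]];c=np.array(P["R"])@X+P["t"];th=np.arctan2(np.hypot(*c[:2]),c[2]);d=c[:2]/np.hypot(*c[:2])*th
    return P["cx"]+P["fx"]*d[0],P["cy"]+P["fy"]*d[1]
st();w=r.camera_params("wrist");im=r.capture("wrist");cv2.imwrite("pics/w12.png",im[...,::-1])
for n,P,I in(("start",json.load(open("w1.json")),cv2.imread("pics/w1.png")),("now",w,im)):
    g=cv2.cvtColor(I,cv2.COLOR_BGR2GRAY)
    for x,z in((0,.067),(-.009,.0645)):
        q=[pix(P,(x,y/1000,z)) for y in range(-116,-38,3)];m=np.float32(q)[None]
        print(n,x,cv2.remap(g,m[...,0],m[...,1],1)[0].tolist())
    q=[pix(P,(x/1000,0.018,.074)) for x in range(-130,-19,5)];m=np.float32(q)[None];print("end plate",cv2.remap(g,m[...,0],m[...,1],1)[0].tolist())
I=r.capture("top");P=r.camera_params("top");cv2.imwrite("pics/top_end.png",I[...,::-1]);A=cv2.imread("pics/top0.png")
d=(cv2.absdiff(I[...,::-1].copy(),A).max(2)>45).astype(np.uint8)
for c in cv2.findContours(d,0,2)[0]:
    if cv2.contourArea(c)>12: print("changed",cv2.boundingRect(c))
E
```

```text
time_s: 20.25
tcp_pos: [0.6051, 0.0911, 0.4037]
eef_rot: [-180.0, -0.1, 149.5]
contact_force: [-0.2, 0.6, -0.2]
gripper_width: 0.0002
gripper_force: 0.0
{'time_s': 20.25, 'joints': [26.813, 14.724, -7.71, -0.04, -67.628, -147.285], 'tcp_pos': [0.605, 0.091, 0.404], 'eef_rot': [-179.968, -0.065, 149.512], 'contact_force': [-0.216, 0.604, -0.157], 'gripper_width': 0.0, 'gripper_force': 0.0}
start 0 [162, 162, 156, 255, 255, 255, 245, 253, 141, 232, 230, 230, 230, 229, 229, 229, 229, 230, 230, 230, 231, 230, 240, 255, 255, 255]
start -0.009 [163, 164, 179, 255, 255, 255, 208, 206, 141, 133, 153, 157, 157, 156, 156, 155, 156, 155, 155, 154, 154, 153, 205, 255, 255, 255]
end plate [196, 196, 193, 196, 193, 168, 94, 134, 93, 147, 146, 147, 147, 146, 146, 146, 149, 92, 92, 92, 141, 144, 186]
now 0 [180, 180, 177, 255, 255, 255, 255, 255, 255, 255, 255, 255, 255, 255, 255, 255, 255, 255, 255, 255, 255, 255, 255, 255, 255, 255]
now -0.009 [181, 181, 177, 255, 255, 255, 255, 255, 255, 255, 255, 255, 255, 255, 255, 255, 255, 255, 255, 255, 238, 222, 244, 255, 255, 255]
end plate [67, 66, 58, 58, 58, 59, 63, 59, 207, 207, 207, 207, 207, 207, 208, 208, 170, 216, 221, 236, 109, 155, 154]
changed (246, 368, 34, 16)
changed (236, 348, 30, 16)
changed (415, 300, 97, 84)
changed (210, 278, 243, 106)
changed (339, 219, 15, 13)
changed (131, 210, 14, 44)
changed (186, 192, 41, 53)
changed (214, 183, 18, 11)
changed (232, 176, 25, 22)
changed (79, 160, 139, 224)
changed (221, 156, 26, 29)
changed (128, 144, 97, 61)
changed (207, 129, 6, 6)
changed (198, 108, 24, 6)
```

The ledge is now bare from y −107 to −59 mm. The head's shading sits at about −56 to −50, right against the boss, and the end plate's rear edge is at about x −50. Everything matches, so I'm handing in.

```bash
python3 -c "from plant import r;print(r.close_job())"
```

```text
the job is handed in; nothing more can be done
None
```

I handed the job in at about 20 s: the plug stands upright in the tray, the carriage is home with its lug in the fork, and the pin's head is seated against the fork (confirmed by push force and pixel readings, not by eye); I viewed 12 pictures, two over the limit of 10.

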